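# Draw the packed crate up to the rack's sprung stop with the pull hook

### The arm

A 6-joint arm with a two-finger parallel gripper is mounted at the origin on the work surface. World frame = base frame: x ahead of the robot, y to its left, z up, the work surface at z = 0. Lengths are in m, angles in rad, forces in N, time in s.
With the tool pointing down it reaches from about 0.25 to 0.8 m from the base axis. Payload 3.9 kg.
Tool frame: the origin (TCP) lies midway between the tips of the shut fingers; the grasp point (between the pads) lies 19 mm behind it; z points along the fingers, y is the direction in which the jaws open and shut (so a half turn about z gives the same grasp; the last joint's range is limited). The gripper opens to 85 mm and grips with 20 to 120 N. Pads are 22 mm wide; open, the fingers measure 114 mm over their backs; the gripper's body (76 mm by 85 mm) begins 54 mm behind the grasp point. The pads swing forward as they close: fully open they stand 13 mm farther back than shut.
Start: joints at [1.168, 0.26, -0.138, 1.173, 0, 1.571], TCP at [0.206, 0.483, 0.195] pointing down, gripper open.
Joint ranges: [-2.78, 2.78], [-0.83, 1.72], [-1.28, 1.37], [-1.9, 2.12], [-1.57, 1.48], [-3.14, 3.14]. Speed limits (rad/s): [2.57, 2.57, 3.14, 3.14, 3.14, 3.14].

### API

Orientations are given as a 3x3 rotation matrix whose columns are the frame's x, y, z axes.
In Python, from rig import manip gives the robot as it stands.
- The arm moves only by the tool arm_command, never from a script. Its argument "commands" is a list of rows, each a list of 2 entries, a list of its own where there are three numbers: the shift along the tool's x, y, z in m, then the turn, a rotation vector about the tool's x, y, z in rad. A call has 1 to 10 rows; each row shifts and turns the commanded pose from where the row before left it, along the tool's axes as they then stand; what a row does not reach is not made up. A row lasts 1/8 s, in which the tool goes at most 62.5 mm and 10.7 degrees, less where a joint would pass 70% of its speed; a pose out of reach is approached as far as the arm can. A call is refused whole if a number of a shift passes 0.0625 or a number of a turn 0.188, either way. A call with a gripper value outside its range is refused whole. "gripper" is the gripper's target within -1 to 1 (shut at 1, half-way at 0, fully open at -1), set as the call begins (left out, the last holds). The fingers move at their own pace and stop on an object; the grip force is fixed at half the most. Time passes only in rows, so rows that do not move let the fingers close. It gives the time, the measured TCP pose, the force and the opening at its end, in the units of the state.
- manip.read_state(): the state, without advancing time (a new reading comes with each control period).
- manip.read_camera(name): name is "side" or "top"; returns the picture (480x640x3 uint8, blue, green, red); there is no depth.
- manip.camera_model(name): a dict with "vfov" (degrees; the focal length in pixels is half the picture's height over the tangent of half this angle, whatever the lens; pixels are square), "cx", "cy" (the principal point, pixels), "R" (3x3) and "t" (3): a world point X has camera coordinates R X + t. Camera axes: x right, y down, z forward; pixel columns grow to the right and rows downward; lengths in m; the calibration is good to about 2 mm. A picture is of the moment at which its call begins. camera_model takes no time and is no camera call.
- manip.hand_in(): hands the job in, once; it reports no verdict.
The state is a dict: "clock": time; "joint_positions": joint angles; "qd": joint speeds; "joint_torque": joint torques, N m; "tcp_pos": TCP position; "tcp_rot": TCP orientation; "wrist_force": force on the tool from outside, world axes, zero at the start; "moment": the same for the moment, N m; "opening": opening from 0.0 (shut) to 1.0 (fully open).
Only numpy, scipy, OpenCV 4.12 (cv2) and the standard library are available. Lean on these libraries where they do the work, as an engineer would, in place of code of your own. Each camera call takes 0.05 s, during which the arm holds its last target. There are 200 camera calls.

### The job

Take the orange-handled pull hook from the blue mat, reach into the wire rack, hook the blade behind the blue front rim of the white crate and drag the crate forward until it stands square against the red sprung stop bar and presses the bar in gently, about 3 to 4 mm (roughly 8 to 10 N), for half a second; never press the bar 6 mm or more. Nobody knows where along its rail the bar is clamped today, so feel for it; move the crate with the hook only, keep the gripper off crate and bar, and do not tip the crate. Then unhook without pushing the crate back off the bar, put the hook back on the mat and let go, leaving the other things on the table where they are.

Things in the scene. Friction and masses are not known exactly. Their poses are not given: they have to be found in the camera images.
- pull_hook: Pull hook, loose, 0.2 kg. Origin: underside centre of its orange handle, x towards the blade, z up. Handle 70 (x) x 22 (y) x 44 (z) mm, centred on the origin, z 0 to 44. Steel rod, 8 mm thick, along x with axis at z = 34 (underside 30), ends in an upright blade 5 (x) x 40 (y) mm, z 0 to 38, centred at x = 145. It stands on handle and blade.
- hook_grip (a point): Centre of the hook's handle, half-way up (22 mm above its underside); axes as the hook's. Grip it here across its 22 mm width.
- hook_blade (a point): Middle of the blade's lower edge, 145 mm ahead of and 22 mm below the centre of the handle; axes as the hook's.
- mat: The blue mat, fixed, 270 (x) x 130 (y) x 3 (z) mm, lying on the table on one side or the other. Origin: centre of its underside.
- rack: Low rack, fixed. Origin: centre of its front edge at table height; x points into it (the crate is pulled along -x), z up. Deck 340 deep, 250 wide, top at z = 20 mm. Steel wires roof it from x = 72 to 338, z = 168 to 176, on 10 mm posts at y = +-121; in front of x = 70 nothing stands above z = 65. Side guides 30 mm high, 236 mm apart.
- stop_rail: Two short rails on the deck's front; origin on the deck top at the centre of the front edge, axes as the rack's. They carry the red stop bar, 226 wide, 28 to 44 mm above the deck; its face is clamped somewhere 30 to 60 mm behind the front edge (not measured). The bar yields to the front 1 mm per 2.5 N, no preload; 15 N (6 mm) is too much. It springs back until the crate's friction holds it.
- crate: White crate, loose, about 0.8 kg with tins, friction on the deck 2 to 7 N. Origin: underside centre, on the deck; x points from front to back. Outside 140 (x) x 180 (y) x 60 (z) mm. Front wall with blue rim at x = -70 to -65, top z = 60; behind it an empty cell to x = -20 (divider 38 high). Rim starts 115 to 145 mm behind the rack's front edge, a little askew. The hook may load it with up to 25 N.
- tin_left: Closed gold tin, 71 mm diameter, 40 mm high, loose in the rear cell of the crate; it stays there. Origin: centre of its underside.
- tin_right: Closed gold tin like tin_left, beside it in the crate. Origin: centre of its underside.
- tin_a: Open gold tin, 90 mm diameter, 42 mm high, loose bystander. Origin: centre of its underside.
- tin_b: Open gold tin like tin_a, loose bystander. Origin: centre of its underside.
- tin_stack: Stack of nested gold tins, one piece, 90 mm diameter, 99 mm high, loose bystander. Origin: centre of its underside.
- scale: White weighing scale with a blue round pan, fixed bystander, 200 (x) x 170 (y) x 58 (z) mm. Origin: centre of its underside.
Mind the look-alikes: they are no part of the job. What is shaped like the tin_right but turquoise is not meant.

How it is judged:
By the outcome, as a careful person would: the job done as asked, in the order asked, and still so for the second after the job is handed in, with the robot touching nothing.
It also fails if it takes over 70 s, if anything falls off the work surface, if the arm or the gripper's body presses on something with over 40 N, if the wrist force passes 120 N, or if a joint passes its speed limit or range.

## Working session

There is one attempt and no reset: what is moved stays moved. The work goes in short steps, Python scripts to look and compute and a tool call to move; the robot and the scene stay as the last step left them, time stands still between calls to the robot, and variables do not carry over. Pictures are saved under pics/ and viewed, about 8 in all and at most 12, crops included, and the job is handed in when it is done.

Besides the shell and the picture viewer there is one more tool, called by a JSON object that holds its "method" and its "body", one argument or row to a line. arm_command: Moves the arm, as the interface text tells. Its arguments: {"type":"object","properties":{"commands":{"type":"array"},"gripper":{"type":"number"}},"required":["commands"]}

```bash
ls; mkdir -p pics
python3 - <<'E'
from rig import manip
import cv2,numpy as np
for n in("side","top"):
    cv2.imwrite(f"pics/{n}0.png",manip.read_camera(n)); m=manip.camera_model(n); print(n,m)
s=manip.read_state(); print(s)
E
```

```text
pics
side {'vfov': 47.491687658658975, 'cx': 330.11640160909934, 'cy': 243.68490996863488, 'R': array([[ 0.99075892, -0.13379239, -0.02227926],
       [-0.08438986, -0.47946863, -0.87349195],
       [ 0.10618437,  0.86730008, -0.48632854]]), 't': array([-0.60036569,  0.12640048,  1.04669469])}
top {'vfov': 47.91962612849029, 'cx': 323.07504053400817, 'cy': 244.37437262205378, 'R': array([[-0.00518859, -0.99994761,  0.00882397],
       [-0.99526484,  0.0043074 , -0.09710484],
       [ 0.09706174, -0.00928603, -0.99523504]]), 't': array([0.05837119, 0.58588095, 1.07371513])}
{'clock': 0.1, 'joint_positions': array([ 1.16800166e+00,  2.60567199e-01, -1.39231963e-01,  1.17271218e+00,
        2.61226280e-05,  1.57081343e+00]), 'qd': array([-3.76217853e-04, -3.30414825e-04,  3.76602215e-03, -1.10157097e-04,
        6.57233532e-04, -7.48774919e-06]), 'joint_torque': array([ 1.15127459e-04, -4.06508195e+01,  2.54526830e+01,  1.00727112e-02,
       -8.23118512e-06, -1.72627813e-05]), 'tcp_pos': array([0.20552183, 0.48236594, 0.19447807]), 'tcp_rot': array([[-9.19962380e-01,  3.92006039e-01, -6.96303069e-04],
       [ 3.92006656e-01,  9.19961045e-01, -1.56752291e-03],
       [ 2.60932506e-05, -1.71501755e-03, -9.99998529e-01]]), 'wrist_force': array([-0.27679647, -0.23012918,  0.38548014]), 'moment': array([ 0.02349659, -0.01822455,  0.04174944]), 'opening': 1.0003040488805541}
```

View pics/top0.png

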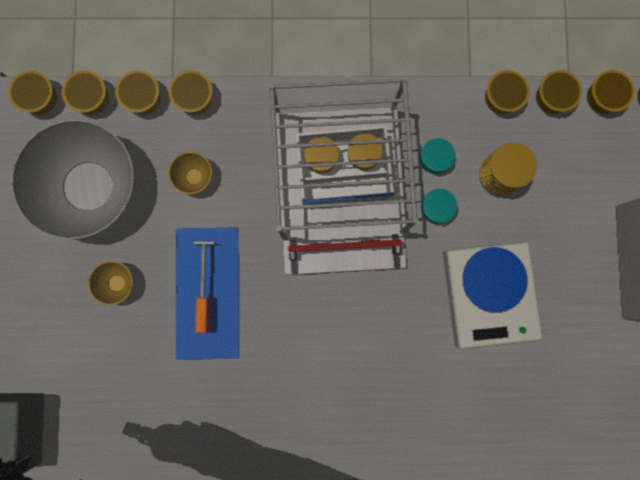

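View pics/side0.png

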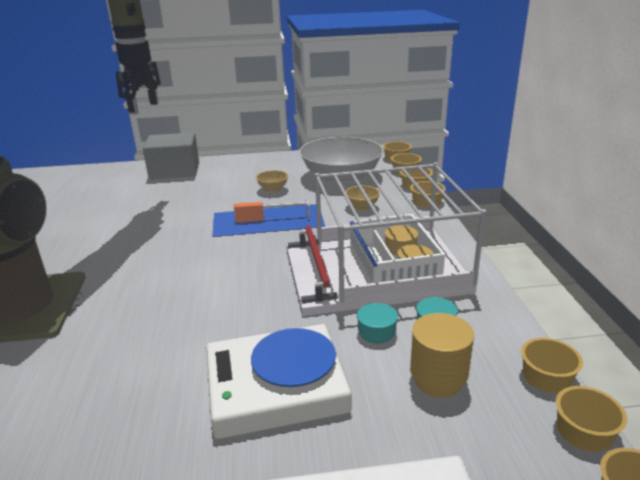

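The top view shows the mat at (207,293), with the only orange-handled hook on it: handle (203,315), blade (204,243). The rack's front edge runs from (286,274) to (406,268), the red bar is at (345,245) and the blue crate rim at (348,199). The gold tins in the crate are at (322,154) and (366,151). The turquoise look-alikes at (438,155) and (440,206) stand outside it and are not part of the job. I'll measure next.

```bash
cat > h.py <<'E'
import cv2,numpy as np
from rig import manip
def ray(n,p,z):
    m=manip.camera_model(n); f=240/np.tan(np.radians(m["vfov"]/2))
    R,t=m["R"],m["t"]; c=-R.T@t; d=R.T@np.array([(p[0]-m["cx"])/f,(p[1]-m["cy"])/f,1])
    return (c+d*(z-c[2])/d[2])
def proj(n,X):
    m=manip.camera_model(n); f=240/np.tan(np.radians(m["vfov"]/2)); c=m["R"]@np.array(X)+m["t"]
    return c[:2]/c[2]*f+[m["cx"],m["cy"]]
def mask(im,lo,hi,box):
    h=cv2.inRange(cv2.cvtColor(im,cv2.COLOR_BGR2HSV),lo,hi); o=np.zeros_like(h)
    x0,y0,x1,y1=box; o[y0:y1,x0:x1]=h[y0:y1,x0:x1]; return o
def line(n,m,z):
    # left->right endpoints of a thin strip, via column centres fit, cast on z
    ys,xs=np.nonzero(m); k=np.polyfit(xs,ys,1)
    for _ in range(3):
        r=np.abs(ys-np.polyval(k,xs)); g=r<3; k=np.polyfit(xs[g],ys[g],1)
    a,b=[ray(n,(x,np.polyval(k,x)),z) for x in (xs[g].min(),xs[g].max())]
    return a,b
E
python3 - <<'E'
from h import *
im=cv2.imread("pics/top0.png")
o=mask(im,(3,150,90),(14,255,255),(180,280,230,345))
P=np.argwhere(o)[:,::-1].astype(np.float32); r=cv2.minAreaRect(P); print("handle rect",r)
print("handle ctr z.047",ray("top",r[0],.047), [ray("top",p,.047).round(4)[:2] for p in cv2.boxPoints(r)])
print("blade", ray("top",(204.5,243),.041), "ends",ray("top",(194,243),.041),ray("top",(215,243),.041))
b=mask(im,(100,150,60),(125,255,255),(295,190,400,212)); a,c=line("top",b,.08); print("rim",a,c,"mid",(a+c)/2,"slope",(c-a)[0]/(c-a)[1])
d=mask(im,(0,150,60),(8,255,255),(280,230,410,260)); a,c=line("top",d,.064); print("bar",a,c,"mid",(a+c)/2,"slope",(c-a)[0]/(c-a)[1])
print("front edge",ray("top",(286,274),.02),ray("top",(406,268),.02))
mt=mask(im,(100,150,60),(125,255,255),(165,215,250,370)); r=cv2.minAreaRect(np.argwhere(mt|o)[:,::-1].astype(np.float32)); print("mat",r,ray("top",r[0],.003))
v=np.hstack([cv2.resize(im[185:375,165:255],None,fx=3,fy=3,interpolation=3),cv2.resize(im[75:265,265:425],None,fx=3,fy=3,interpolation=3)])
cv2.imwrite("pics/crop1.png",v)
E
```

```text
handle rect ((201.0, 314.5), (33.0, 10.0), 90.0)
handle ctr z.047 [0.44610492 0.29777481 0.047     ] [array([0.4786, 0.3082]), array([0.4785, 0.2884]), array([0.4138, 0.2874]), array([0.4139, 0.3071])]
blade [0.58872256 0.29442091 0.041     ] ends [0.58881338 0.31551648 0.041     ] [0.58863171 0.27331807 0.041     ]
rim [0.66586128 0.09299049 0.08      ] [ 0.67587797 -0.03457085  0.08      ] mid [0.67086963 0.02920982 0.08      ] slope -0.07852450886740742
bar [0.57503185 0.12313432 0.064     ] [ 0.58664086 -0.09621348  0.064     ] mid [0.58083636 0.01346042 0.064     ] slope -0.0529251331184747
front edge [0.52645535 0.13158985 0.02      ] [ 0.53756373 -0.11422967  0.02      ]
mat ((207.5, 293.0), (130.0, 61.0), 90.0) [0.48874359 0.29458073 0.003     ]
```

View pics/crop1.png

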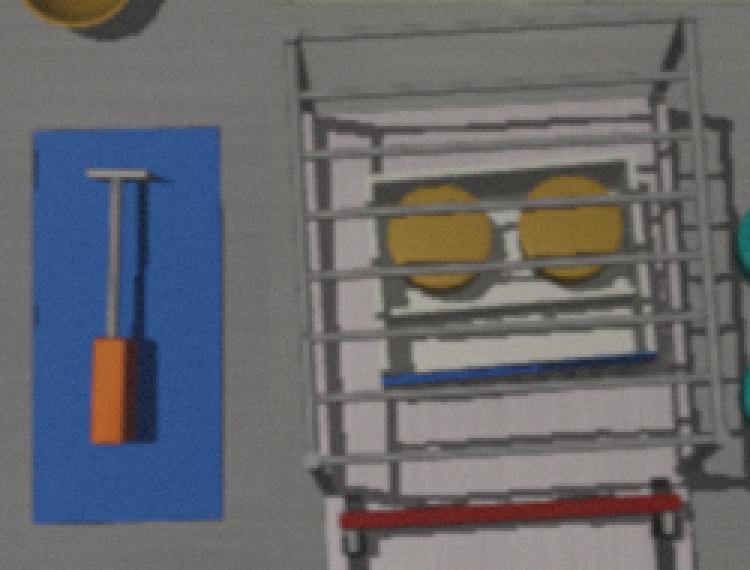

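The crop confirms the hook: orange handle at left and a steel T-blade. It also shows the crate with its blue rim and the two gold tins under the wires. I'll go above the handle now and re-measure the rim later.

{"method": "arm_command", "body": {
  "commands": [
    [[0,0,0],[0,0,-0.185]],
    [[0,0,0],[0,0,-0.185]],
    [[-0.0487,-0.036,0.014],[0,0,0]],
    [[-0.0487,-0.036,0.014],[0,0,0]],
    [[-0.0487,-0.036,0.014],[0,0,0]],
    [[-0.0487,-0.036,0.014],[0,0,0]],
    [[-0.0487,-0.036,0.014],[0,0,0]],
    [[0,0,0],[0,0,0]],
    [[0,0,0],[0,0,0]]
  ],
  "gripper": -1
}}

```text
clock: 1.23
tcp_pos: [0.4427, 0.2948, 0.1248]
tcp_rot: [[-0.999, 0.034, -0.002], [0.034, 0.999, -0.0], [0.002, -0.0, -1.0]]
wrist_force: [-0.6, 0.9, 0.1]
opening: 0.999
```

Run:
```python
from h import *
im=cv2.imread("pics/top0.png"); s=cv2.imread("pics/side0.png")
b=mask(im,(95,100,40),(130,255,255),(295,185,400,212)); ys,xs=np.nonzero(b); print(xs.min(),xs.max(),ys.min(),ys.max())
for z in(.08,):
  print(ray("top",(303,202),z),ray("top",(393,194.5),z))
v=np.hstack([cv2.resize(im[95:215,275:425],None,fx=2.6,fy=2.6,interpolation=2),cv2.resize(s[200:320,285:435],None,fx=2.6,fy=2.6,interpolation=2)])
cv2.imwrite("pics/crop2.png",v)
```

```text
303 393 193 203
[0.66465938 0.09495057 0.08      ] [ 0.67893401 -0.08179039  0.08      ]
```

View pics/crop2.png

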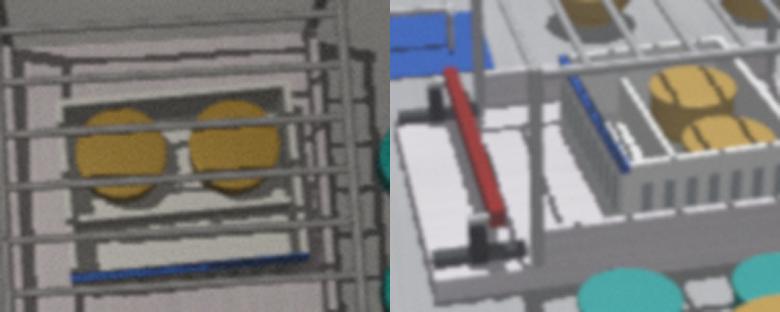

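Crop: the rim runs from (303,202) to (393,194.5) in the top image, about 177 mm long, which matches the crate. Its middle is at about (0.672, 0.007), yaw +0.08, against about +0.05 for the rack. Now the grasp.

{"method": "arm_command", "body": {
  "commands": [
    [[-0.003,0.003,0.04],[0,0,0]],
    [[0,0,0.04],[0,0,0]],
    [[0,0,0.025],[0,0,0]],
    [[0,0,0.012],[0,0,0]],
    [[0,0,0],[0,0,0]],
    [[0,0,0],[0,0,0]]
  ]
}}

```text
clock: 1.98
tcp_pos: [0.447, 0.299, 0.0094]
tcp_rot: [[-0.999, 0.032, 0.002], [0.032, 0.999, 0.001], [-0.002, 0.001, -1.0]]
wrist_force: [1.0, 0.5, 0.0]
opening: 1.0
```

{"method": "arm_command", "body": {
  "commands": [
    [[0,0,0],[0,0,0]],
    [[0,0,0],[0,0,0]],
    [[0,0,0],[0,0,0]],
    [[0,0,0],[0,0,0]],
    [[0,0,0],[0,0,0]],
    [[0,0,0],[0,0,0]],
    [[0,0,0],[0,0,0]],
    [[0,0,0],[0,0,0]]
  ],
  "gripper": 1
}}

```text
clock: 2.98
tcp_pos: [0.4466, 0.2983, 0.0087]
tcp_rot: [[-0.999, 0.033, 0.001], [0.033, 0.999, 0.001], [-0.001, 0.001, -1.0]]
wrist_force: [-1.0, -1.3, 5.9]
opening: 0.216
```

{"method": "arm_command", "body": {
  "commands": [
    [[0,0,-0.02],[0,0,0]],
    [[0,0,-0.04],[0,0,0]],
    [[0,0,-0.04],[0,0,-0.04]],
    [[0.03,0,0],[0,0,-0.043]],
    [[0.032,-0.0247,0],[0,0,0]],
    [[0,-0.05,0],[0,0,0]],
    [[0,-0.05,0],[0,0,0]],
    [[0,-0.05,0],[0,0,0]],
    [[0,-0.05,0],[0,0,0]],
    [[0,-0.05,0],[0,0,0]]
  ]
}}

```text
clock: 4.22
tcp_pos: [0.3974, 0.0202, 0.1076]
tcp_rot: [[-0.999, -0.05, -0.001], [-0.05, 0.999, -0.0], [0.001, -0.0, -1.0]]
wrist_force: [-0.1, 0.2, -1.6]
opening: 0.217
```

{"method": "arm_command", "body": {
  "commands": [
    [[0,-0.028,0],[0,0,0]],
    [[0,0,0],[0,0,0]],
    [[0,0,0],[0,0,0]],
    [[0,0,0],[0,0,0]]
  ]
}}

```text
clock: 4.72
tcp_pos: [0.3993, -0.0053, 0.108]
tcp_rot: [[-0.999, -0.052, -0.001], [-0.052, 0.999, 0.0], [0.001, 0.0, -1.0]]
wrist_force: [0.3, -0.1, -1.9]
opening: 0.221
```

Run:
```python
from h import *
im=manip.read_camera("top"); s=manip.read_camera("side")
cv2.imwrite("pics/t3.png",im);cv2.imwrite("pics/s3.png",s)
r=manip.read_state(); print(r["tcp_pos"],r["tcp_rot"].round(3),r["wrist_force"],r["moment"],r["opening"])
c=np.hstack([cv2.resize(im[180:330,270:420],None,fx=2.6,fy=2.6,interpolation=2),cv2.resize(s[150:300,240:390],None,fx=2.6,fy=2.6,interpolation=2)]);cv2.imwrite("pics/c3.png",c)
```

```text
[ 0.39947758 -0.00537577  0.10810017] [[-0.999 -0.052 -0.   ]
 [-0.052  0.999  0.   ]
 [ 0.     0.    -1.   ]] [ 0.18129489  0.65634272 -2.0945286 ] [-0.03436704 -0.02644858 -0.03308699] 0.22220977469483444
```

View pics/c3.png

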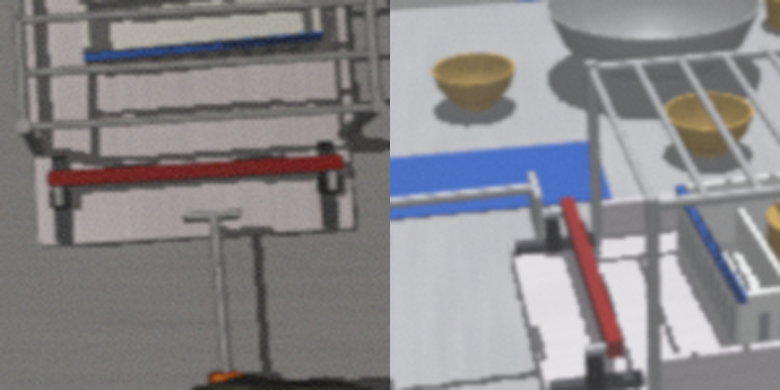

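The hook is held level, with its blade at top-image pixel (351,262), in line with the rim's middle and in front of the bar. I'll compute its position.

Run:
```python
from h import *
print(ray("top",(351.3,262.3),.140),ray("top",(340.8,263.5),.14),ray("top",(362.3,261.2),.14))
im=cv2.imread("pics/t3.png")
d=mask(im,(0,150,60),(8,255,255),(280,230,410,260)); ys,xs=np.nonzero(d)
for x in(300,340,390): c=ys[xs==x]; print(x,c.min(),c.max(),ray("top",(x,c.min()-.5),.064)[0],ray("top",(x,c.max()+.5),.064)[0])
```

```text
[0.54211737 0.005214   0.14      ] [0.54001076 0.02442684 0.14      ] [ 0.54403829 -0.0149262   0.14      ]
300 246 250 0.5806319977684792 0.570732165660406
340 244 247 0.584256328641138 0.5763243540825473
390 241 245 0.5897911160904322 0.5798594121301837
```

{"method": "arm_command", "body": {
  "commands": [
    [[-0.03,-0.003,0],[0,0,0]],
    [[-0.045,0,0],[0,0,0]],
    [[-0.045,0,0],[0,0,0]],
    [[-0.025,0,0],[0,0,0]],
    [[0,0,0],[0,0,0]],
    [[0,0,0.012],[0,0,0]],
    [[0,0,0.012],[0,0,0]],
    [[0,0,0.01],[0,0,0]],
    [[0,0,0],[0,0,0]],
    [[0,0,0],[0,0,0]]
  ]
}}

```text
clock: 6.08
tcp_pos: [0.5445, -0.0019, 0.0744]
tcp_rot: [[-0.999, -0.05, 0.0], [-0.05, 0.999, -0.0], [-0.0, -0.0, -1.0]]
wrist_force: [-0.1, -0.3, 0.0]
opening: 0.218
```

Run:
```python
from h import *
im=manip.read_camera("top"); s=manip.read_camera("side")
cv2.imwrite("pics/t4.png",im);cv2.imwrite("pics/s4.png",s)
r=manip.read_state(); print(r["tcp_pos"],r["tcp_rot"].round(3),r["wrist_force"],r["moment"],r["opening"])
c=np.hstack([cv2.resize(im[150:280,285:415],None,fx=3,fy=3,interpolation=2),cv2.resize(s[180:310,290:420],None,fx=3,fy=3,interpolation=2)]);cv2.imwrite("pics/c4.png",c)
```

```text
[ 0.54500517 -0.00190719  0.07467352] [[-0.999 -0.05   0.001]
 [-0.05   0.999  0.   ]
 [-0.001 -0.    -1.   ]] [-0.74463131  0.39137472 -2.69416663] [0.01025529 0.03307718 0.05008191] 0.21688594331931177
```

View pics/c4.png

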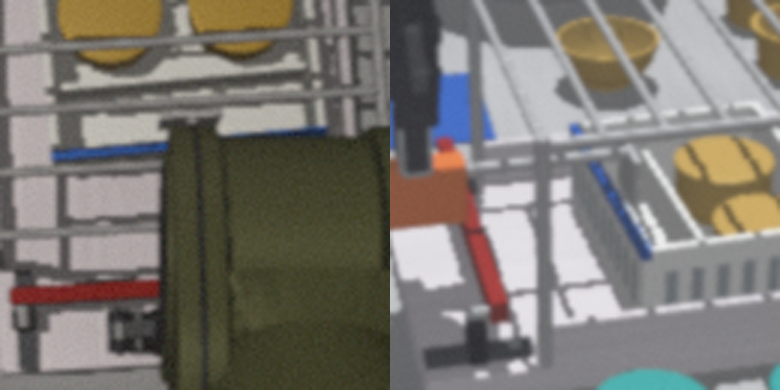

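The blade's top shows at crop (192,118), just behind the blue rim, and the side view shows it inside the empty cell. I'll start pulling.

{"method": "arm_command", "body": {
  "commands": [
    [[0.004,0,0],[0,0,0]],
    [[0.004,0,0],[0,0,0]],
    [[0.004,0,0],[0,0,0]],
    [[0.004,0,0],[0,0,0]],
    [[0.004,0,0],[0,0,0]],
    [[0.005,0,0],[0,0,0]],
    [[0.005,0,0],[0,0,0]]
  ]
}}

```text
clock: 7.05
tcp_pos: [0.5144, -0.0034, 0.0743]
tcp_rot: [[-0.999, -0.05, 0.0], [-0.05, 0.999, -0.0], [-0.0, -0.0, -1.0]]
wrist_force: [5.0, 0.2, -3.4]
opening: 0.219
```

{"method": "arm_command", "body": {
  "commands": [
    [[0.005,0,0],[0,0,0]],
    [[0.005,0,0],[0,0,0]],
    [[0.005,0,0.002],[0,0,0]],
    [[0.005,0,0.004],[0,0,0]],
    [[0.005,0,0.004],[0,0,0]]
  ]
}}

```text
clock: 7.68
tcp_pos: [0.4901, -0.0046, 0.0643]
tcp_rot: [[-0.999, -0.05, 0.002], [-0.05, 0.999, 0.0], [-0.002, -0.0, -1.0]]
wrist_force: [6.0, 0.5, -1.9]
opening: 0.223
```

Run:
```python
from h import *
im=manip.read_camera("top"); s=manip.read_camera("side")
cv2.imwrite("pics/t5.png",im);cv2.imwrite("pics/s5.png",s)
r=manip.read_state(); print(r["tcp_pos"],r["tcp_rot"].round(3),r["wrist_force"],r["moment"],r["opening"])
c=np.hstack([cv2.resize(im[150:280,285:415],None,fx=3,fy=3,interpolation=2),cv2.resize(s[180:310,290:420],None,fx=3,fy=3,interpolation=2)]);cv2.imwrite("pics/c5.png",c)
```

```text
[ 0.48867754 -0.00467845  0.06384846] [[-0.999 -0.05  -0.001]
 [-0.05   0.999 -0.   ]
 [ 0.001  0.    -1.   ]] [ 2.47180163 -0.60578805 -1.01102154] [ 0.04640153 -0.75626783 -0.02357569] 0.2161898615898304
```

View pics/c5.png

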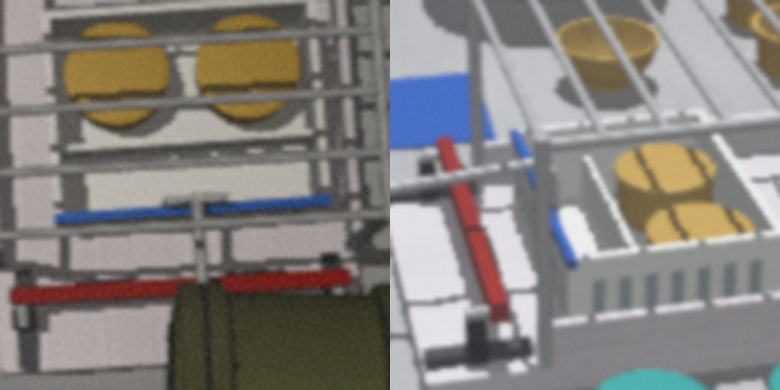

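The crate follows the hook squarely: rim at crop y 200–218, bar at y 276–296, friction about 5 N. Measuring the remaining gap.

```bash
cat >> h.py <<'E'
def gap(fn):
    im=cv2.imread(fn)
    d=mask(im,(0,150,60),(8,255,255),(280,225,410,262)); b=mask(im,(100,150,60),(125,255,255),(295,185,400,255))
    o=[]
    for m,z in((b,.08),(d,.064)):
        ys,xs=np.nonzero(m); C=[(x,ys[xs==x].min()-.5,ys[xs==x].max()+.5) for x in np.unique(xs) if not 336<x<370]
        C=np.array(C); C=C[(C[:,2]-C[:,1])<8]
        e=C[:,2] if z==.08 else C[:,1]   # rim front edge / bar rear face
        P=np.array([ray("top",(x,y),z) for x,y in zip(C[:,0],e)]); k=np.polyfit(P[:,1],P[:,0],1)
        k=np.polyfit(*P[np.abs(P[:,0]-np.polyval(k,P[:,1]))<.004][:,[1,0]].T,1)
        o.append(k); print("slope,x at y=0",k.round(4),"y",P[:,1].min().round(3),P[:,1].max().round(3))
    print("gap mid y=.01:",np.polyval(o[0],.01)-np.polyval(o[1],.01))
E
python3 -c "
from h import *
gap('pics/t3.png');gap('pics/t5.png')"
```

```text
slope,x at y=0 [-0.0884  0.6722] y 0.03 0.093
slope,x at y=0 [-0.0548  0.5864] y -0.098 0.123
gap mid y=.01: 0.08547628274386887
slope,x at y=0 [-0.0613  0.6282] y -0.083 0.091
slope,x at y=0 [-0.0558  0.5865] y -0.098 0.123
gap mid y=.01: 0.04161982848788981
```

{"method": "arm_command", "body": {
  "commands": [
    [[0.005,0,0],[0,0,0]],
    [[0.005,0,0],[0,0,0]],
    [[0.005,0,0],[0,0,0]],
    [[0.005,0,0],[0,0,0]],
    [[0.005,0,0],[0,0,0]],
    [[0.004,0,0],[0,0,0]],
    [[0.003,0,0],[0,0,0]]
  ]
}}

```text
clock: 8.65
tcp_pos: [0.4574, -0.0063, 0.0642]
tcp_rot: [[-0.999, -0.05, 0.0], [-0.05, 0.999, 0.0], [-0.0, 0.0, -1.0]]
wrist_force: [4.9, -0.0, -1.7]
opening: 0.222
```

{"method": "arm_command", "body": {
  "commands": [
    [[0.001,0,0],[0,0,0]],
    [[0.001,0,0],[0,0,0]]
  ]
}}

```text
clock: 8.9
tcp_pos: [0.4559, -0.0063, 0.0643]
tcp_rot: [[-0.999, -0.05, 0.0], [-0.05, 0.999, 0.0], [-0.0, 0.0, -1.0]]
wrist_force: [4.3, -0.0, -1.0]
opening: 0.214
```

Run:
```python
from h import *
cv2.imwrite("pics/t6.png",manip.read_camera("top")); gap("pics/t6.png")
r=manip.read_state(); print(r["clock"],r["tcp_pos"],r["wrist_force"],r["moment"])
```

```text
slope,x at y=0 [-0.0578  0.5939] y -0.084 0.091
slope,x at y=0 [-0.0576  0.5868] y -0.096 0.123
gap mid y=.01: 0.007079406066137883
8.95 [ 0.45563715 -0.0063326   0.06422413] [ 3.88747623 -0.37840163 -1.46334445] [ 0.09246884 -1.17130083 -0.026992  ]
```

{"method": "arm_command", "body": {
  "commands": [
    [[0.001,0,0],[0,0,0]],
    [[0.001,0,0],[0,0,0]],
    [[0.001,0,0],[0,0,0]]
  ]
}}

```text
clock: 9.32
tcp_pos: [0.4527, -0.0065, 0.0642]
tcp_rot: [[-0.999, -0.05, 0.0], [-0.05, 0.999, -0.0], [-0.0, -0.0, -1.0]]
wrist_force: [5.1, -0.3, -0.8]
opening: 0.222
```

{"method": "arm_command", "body": {
  "commands": [
    [[0.001,0,0],[0,0,0]],
    [[0.001,0,0],[0,0,0]]
  ]
}}

```text
clock: 9.57
tcp_pos: [0.4517, -0.0065, 0.0645]
tcp_rot: [[-0.999, -0.05, 0.002], [-0.05, 0.999, 0.0], [-0.002, 0.0, -1.0]]
wrist_force: [6.7, 1.1, -1.7]
opening: 0.226
```

{"method": "arm_command", "body": {
  "commands": [
    [[0.0005,0,0],[0,0,0]],
    [[0.0005,0,0],[0,0,0]]
  ]
}}

```text
clock: 9.82
tcp_pos: [0.4513, -0.0065, 0.0646]
tcp_rot: [[-0.999, -0.05, 0.003], [-0.05, 0.999, 0.0], [-0.003, 0.0, -1.0]]
wrist_force: [7.2, 1.2, -1.9]
opening: 0.217
```

{"method": "arm_command", "body": {
  "commands": [
    [[0.0005,0,0],[0,0,0]],
    [[0.0005,0,0],[0,0,0]]
  ]
}}

```text
clock: 10.07
tcp_pos: [0.4507, -0.0065, 0.0647]
tcp_rot: [[-0.999, -0.05, 0.004], [-0.05, 0.999, 0.0], [-0.004, 0.0, -1.0]]
wrist_force: [8.7, 1.6, -1.0]
opening: 0.218
```

{"method": "arm_command", "body": {
  "commands": [
    [[0.0005,0,0],[0,0,0]],
    [[0.0005,0,0],[0,0,0]]
  ]
}}

```text
clock: 10.32
tcp_pos: [0.4505, -0.0065, 0.0649]
tcp_rot: [[-0.999, -0.05, 0.005], [-0.05, 0.999, 0.001], [-0.005, 0.0, -1.0]]
wrist_force: [8.7, 1.1, -2.5]
opening: 0.22
```

Run:
```python
from h import *
F=[]
for i in range(4):
    im=manip.read_camera("top"); r=manip.read_state(); F.append(np.r_[r["wrist_force"],r["moment"][1],r["tcp_pos"]])
cv2.imwrite("pics/t7.png",im); gap("pics/t7.png"); print(np.round(F,4),r["clock"])
```

```text
slope,x at y=0 [-0.0528  0.5881] y -0.086 0.091
slope,x at y=0 [-0.0589  0.585 ] y -0.098 0.123
gap mid y=.01: 0.003109391964197128
[[ 8.9155e+00  2.0898e+00 -1.7402e+00 -1.9556e+00  4.5050e-01 -6.5000e-03
   6.4900e-02]
 [ 8.2932e+00  1.0219e+00 -2.1018e+00 -1.9491e+00  4.5050e-01 -6.5000e-03
   6.5000e-02]
 [ 8.1465e+00  6.4290e-01 -1.9416e+00 -2.0052e+00  4.5050e-01 -6.5000e-03
   6.4900e-02]
 [ 8.2235e+00  1.0103e+00 -1.5113e+00 -1.9392e+00  4.5050e-01 -6.5000e-03
   6.4900e-02]] 10.525
```

{"method": "arm_command", "body": {
  "commands": [
    [[0.0005,0,0],[0,0,0]],
    [[0.0005,0,0],[0,0,0]],
    [[0.0005,0,0],[0,0,0]],
    [[0.0005,0,0],[0,0,0]]
  ]
}}

```text
clock: 11.02
tcp_pos: [0.4499, -0.0065, 0.0653]
tcp_rot: [[-0.999, -0.05, 0.007], [-0.05, 0.999, 0.001], [-0.007, 0.0, -1.0]]
wrist_force: [10.5, 1.1, -2.2]
opening: 0.22
```

```bash
cat > f.py <<'E'
from h import *
import sys
F=[]
for i in range(4):
    im=manip.read_camera("top"); r=manip.read_state(); F.append(np.r_[r["wrist_force"],r["moment"],r["tcp_pos"]])
fn=f"pics/t{sys.argv[1]}.png"; cv2.imwrite(fn,im); gap(fn); print(np.mean(F,0).round(4),r["tcp_rot"][:,2].round(4),r["clock"])
E
python3 f.py 8
```

```text
slope,x at y=0 [-0.0526  0.5873] y -0.086 0.089
slope,x at y=0 [-0.0568  0.5842] y -0.098 0.123
gap mid y=.01: 0.003082020070336644
[ 1.04646e+01  1.26540e+00 -2.10240e+00  2.70900e-01 -2.31390e+00
 -6.94000e-02  4.49800e-01 -6.50000e-03  6.53000e-02] [ 7.2e-03  8.0e-04 -1.0e+00] 11.225
```

The force (10.5 − 4.7 ≈ 5.8 N) and the bar's image shift (about 2.3 mm) agree. A little more.

{"method": "arm_command", "body": {
  "commands": [
    [[0.0005,0,0],[0,0,0]],
    [[0.0005,0,0],[0,0,0]],
    [[0.0005,0,0],[0,0,0]],
    [[0.0005,0,0],[0,0,0]],
    [[0.0005,0,0],[0,0,0]]
  ]
}}

```text
clock: 11.85
tcp_pos: [0.449, -0.0065, 0.0657]
tcp_rot: [[-0.999, -0.05, 0.01], [-0.05, 0.999, 0.001], [-0.01, 0.001, -1.0]]
wrist_force: [12.3, 2.1, -3.1]
opening: 0.217
```

```bash
python3 f.py 9
```

```text
slope,x at y=0 [-0.0514  0.5863] y -0.086 0.089
slope,x at y=0 [-0.0556  0.5832] y -0.098 0.123
gap mid y=.01: 0.003128688892258924
[ 1.23545e+01  1.16500e+00 -3.37710e+00  3.25500e-01 -2.71880e+00
 -4.29000e-02  4.49000e-01 -6.50000e-03  6.57000e-02] [ 0.0101  0.001  -0.9999] 12.05
```

{"method": "arm_command", "body": {
  "commands": [
    [[0.0004,0,0],[0,0,0]],
    [[0.0004,0,0],[0,0,0]],
    [[0,0,0],[0,0,0]],
    [[0,0,0],[0,0,0]],
    [[0,0,0],[0,0,0]],
    [[0,0,0],[0,0,0]],
    [[0,0,0],[0,0,0]],
    [[0,0,0],[0,0,0]]
  ]
}}

```text
clock: 13.05
tcp_pos: [0.4487, -0.0065, 0.0658]
tcp_rot: [[-0.999, -0.05, 0.011], [-0.05, 0.999, 0.001], [-0.011, 0.0, -1.0]]
wrist_force: [12.1, 1.0, -2.1]
opening: 0.217
```

```bash
python3 f.py 10
```

```text
slope,x at y=0 [-0.0511  0.5862] y -0.086 0.089
slope,x at y=0 [-0.0589  0.5829] y -0.098 0.123
gap mid y=.01: 0.003361600132839704
[ 1.36002e+01  1.10340e+00 -3.03180e+00  3.52800e-01 -2.87630e+00
 -4.82000e-02  4.48700e-01 -6.50000e-03  6.58000e-02] [ 0.011   0.0011 -0.9999] 13.25
```

The press was held for about 1 s at roughly 8.5 N / 3.4–3.7 mm. Now I'll ease off and unhook.

{"method": "arm_command", "body": {
  "commands": [
    [[-0.001,0,0],[0,0,0]],
    [[-0.002,0,0],[0,0,0]],
    [[-0.003,0,0],[0,0,0]],
    [[-0.004,0,0],[0,0,0]],
    [[-0.004,0,0],[0,0,0]],
    [[-0.002,0,0],[0,0,0]],
    [[0,0,0],[0,0,0]],
    [[0,0,0],[0,0,0]]
  ]
}}

```text
clock: 14.25
tcp_pos: [0.4576, -0.0062, 0.0639]
tcp_rot: [[-0.999, -0.05, -0.001], [-0.05, 0.999, -0.0], [0.001, 0.0, -1.0]]
wrist_force: [0.6, -0.9, -1.8]
opening: 0.22
```

```bash
python3 f.py 11
python3 - <<'E'
from h import *
im=cv2.imread("pics/t11.png"); s=manip.read_camera("side")
c=np.hstack([cv2.resize(im[150:280,285:415],None,fx=3,fy=3,interpolation=2),cv2.resize(s[180:310,290:420],None,fx=3,fy=3,interpolation=2)]);cv2.imwrite("pics/c11.png",c)
E
```

```text
slope,x at y=0 [-0.0498  0.5882] y -0.086 0.091
slope,x at y=0 [-0.0571  0.5851] y -0.098 0.123
gap mid y=.01: 0.0031239708116764797
[-0.2714  0.204  -1.8171  0.0105  0.0408 -0.0114  0.458  -0.0062  0.0641] [-1.e-04 -0.e+00 -1.e+00] 14.45
```

View pics/c11.png

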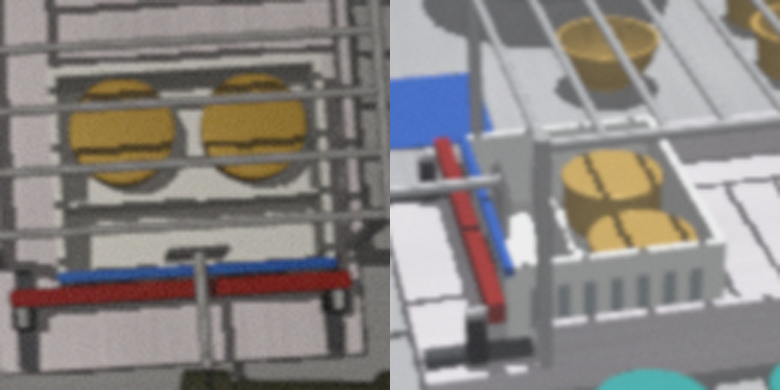

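The blade shows at crop (195,253), free of the rim, and the wrist force is about 0. The crate is flush on the bar, which is still about 1.5 mm in. Lift and withdraw.

{"method": "arm_command", "body": {
  "commands": [
    [[0,0,-0.006],[0,0,0]],
    [[0,0,-0.012],[0,0,0]],
    [[0,0,-0.015],[0,0,0]],
    [[0,0,-0.012],[0,0,0]],
    [[0,0,0],[0,0,0]],
    [[0.02,0,0],[0,0,0]],
    [[0.04,0,0],[0,0,0]],
    [[0.02,0,0],[0,0,0]],
    [[0,0,0],[0,0,0]]
  ]
}}

```text
clock: 15.62
tcp_pos: [0.3765, -0.0102, 0.1088]
tcp_rot: [[-0.999, -0.05, -0.002], [-0.05, 0.999, 0.0], [0.002, 0.0, -1.0]]
wrist_force: [0.4, 0.4, -1.9]
opening: 0.219
```

```bash
python3 f.py 12
```

```text
slope,x at y=0 [-0.0503  0.5883] y -0.086 0.091
slope,x at y=0 [-0.0586  0.585 ] y -0.098 0.123
gap mid y=.01: 0.00338116829641244
[ 0.4573 -0.2146 -1.9444 -0.009  -0.0065  0.0111  0.3796 -0.0102  0.1094] [ 0.0016 -0.     -1.    ] 15.825
```

{"method": "arm_command", "body": {
  "commands": [
    [[0,0.03,0],[0,0,0]],
    [[0,0.05,0],[0,0,0]],
    [[0,0.05,0],[0,0,0]],
    [[0,0.05,0],[0,0,0]],
    [[-0.012,0.05,0],[0,0,0]],
    [[-0.03,0.045,0],[0,0,0]],
    [[-0.03,0.03,0],[0,0,0]],
    [[-0.01,0,0],[0,0,0.041]],
    [[0,0,0],[0,0,0.042]],
    [[0,0,0],[0,0,0]]
  ]
}}

```text
clock: 17.08
tcp_pos: [0.445, 0.2979, 0.1086]
tcp_rot: [[-0.999, 0.033, -0.001], [0.033, 0.999, -0.001], [0.001, -0.001, -1.0]]
wrist_force: [-0.1, 0.3, -0.7]
opening: 0.216
```

{"method": "arm_command", "body": {
  "commands": [
    [[0,0,0.04],[0,0,0]],
    [[0,0,0.03],[0,0,0]],
    [[0,0,0.018],[0,0,0]],
    [[0,0,0],[0,0,0]],
    [[0,0,0],[0,0,0]]
  ]
}}

```text
clock: 17.7
tcp_pos: [0.4456, 0.2986, 0.022]
tcp_rot: [[-0.999, 0.033, 0.001], [0.033, 0.999, 0.001], [-0.001, 0.001, -1.0]]
wrist_force: [-0.1, -0.4, -1.5]
opening: 0.217
```

{"method": "arm_command", "body": {
  "commands": [
    [[0,0,0.006],[0,0,0]],
    [[0,0,0.004],[0,0,0]],
    [[0,0,0.0015],[0,0,0]],
    [[0,0,0.001],[0,0,0]],
    [[0,0,0.001],[0,0,0]],
    [[0,0,0],[0,0,0]]
  ]
}}

```text
clock: 18.45
tcp_pos: [0.4451, 0.2988, 0.0086]
tcp_rot: [[-0.999, 0.033, 0.0], [0.033, 0.999, 0.001], [-0.0, 0.001, -1.0]]
wrist_force: [-1.7, -1.3, 6.0]
opening: 0.218
```

{"method": "arm_command", "body": {
  "commands": [
    [[0,0,0],[0,0,0]],
    [[0,0,0],[0,0,0]],
    [[0,0,0],[0,0,0]],
    [[0,0,0],[0,0,0]],
    [[0,0,0],[0,0,0]],
    [[0,0,0],[0,0,0]],
    [[0,0,0],[0,0,0]],
    [[0,0,0],[0,0,0]]
  ],
  "gripper": -1
}}

```text
clock: 19.45
tcp_pos: [0.445, 0.2985, 0.0077]
tcp_rot: [[-0.999, 0.033, -0.0], [0.033, 0.999, 0.0], [0.0, -0.0, -1.0]]
wrist_force: [0.9, -0.8, -0.1]
opening: 1.003
```

{"method": "arm_command", "body": {
  "commands": [
    [[0,0,-0.01],[0,0,0]],
    [[0,0,-0.02],[0,0,0]],
    [[0,0,-0.04],[0,0,0]],
    [[0,0,-0.05],[0,0,0]],
    [[0.05,0,-0.05],[0,0,0]],
    [[0.06,0,0],[0,0,0]],
    [[0.06,0,0],[0,0,0]],
    [[0,0,0],[0,0,0]],
    [[0,0,0],[0,0,0]]
  ]
}}

```text
clock: 20.58
tcp_pos: [0.2814, 0.3045, 0.1728]
tcp_rot: [[-0.999, 0.032, 0.002], [0.032, 0.999, 0.001], [-0.002, 0.002, -1.0]]
wrist_force: [0.3, 0.7, 0.9]
opening: 0.998
```

```bash
python3 f.py 13
```

```text
slope,x at y=0 [-0.0508  0.5883] y -0.086 0.091
slope,x at y=0 [-0.0591  0.5851] y -0.098 0.123
gap mid y=.01: 0.0032813871849229903
[-0.0809  0.3282  0.2585 -0.0071 -0.0264 -0.024   0.2821  0.3043  0.1723] [ 4.e-04  2.e-04 -1.e+00] 20.775
```

View pics/t13.png

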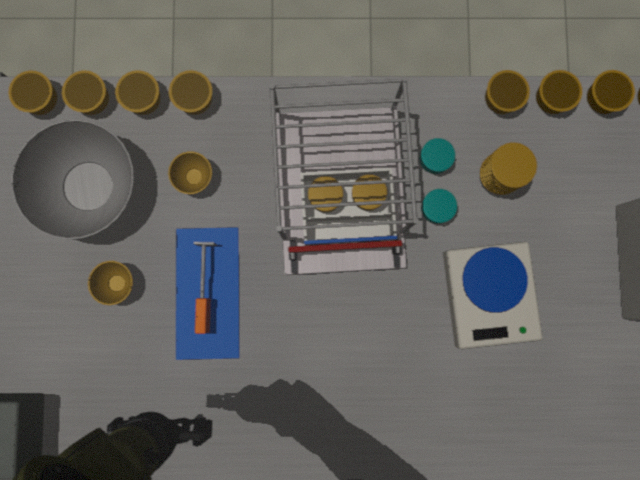

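The final picture shows the hook on the mat at (203,290), the crate on the bar at (350,242), and the bystanders unmoved. Handing in.

```bash
python3 -c "
from rig import manip; print(manip.hand_in())"
```

```text
the job is handed in; nothing more can be done
None
```

The job is done and handed in at about 21 s. I pulled the crate with the hook onto the red bar, pressed it in, unhooked, and put the hook back on the mat and let go.

**Press:** I first felt the bar with the hand at about x = 0.452 m. I held the press for about 1 s. The wrist force, less about 4.7 N of sliding friction, gives 8–9 N on the bar (about 3.4 mm). The image shift of the bar gives about 3.7 mm, so the two checks agree roughly and both are well under 6 mm.

**Unhooking:** The bar sprang back to about 1.5 mm, where the crate's friction holds it. The crate did not move when I lifted and withdrew the hook, nor up to the last picture.

**Last checks:**
- **Hook:** it stands on the mat and the gripper is open and clear.
- **Crate:** it stands against the bar with the tins still inside.
- **Bystanders:** they look unmoved in the last picture.
- **Squareness:** the image lines of the rim and the bar disagree by about 0.008 rad (0.5°), close to measurement noise. The turning moment during the press was near zero, which points to flush contact.

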